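# Put three mixed-up pots onto their own plaster slabs

### The arm

A 7-joint arm with a two-finger parallel gripper is mounted at the origin on the work surface. World frame = base frame: x ahead of the robot, y to its left, z up, the work surface at z = 0. Lengths are in m, angles in rad, forces in N, time in s.
With the tool pointing down it reaches from about 0.425 to 0.875 m from the base axis. Payload 8.4 kg.
Tool frame: the origin (TCP) lies midway between the tips of the shut fingers; the grasp point (between the pads) lies 19 mm behind it; z points along the fingers, y is the direction in which the jaws open and shut (so a half turn about z gives the same grasp; the last joint's range is limited). The gripper opens to 85 mm and grips with 20 to 120 N. Pads are 22 mm wide; open, the fingers measure 114 mm over their backs; the gripper's body (76 mm by 85 mm) begins 54 mm behind the grasp point. The pads swing forward as they close: fully open they stand 13 mm farther back than shut.
Start: joints at [1.22, 0.333, 0.04, 1.465, -0.013, 1.343, -0.059], TCP at [0.162, -0.629, 0.231] pointing down, gripper open.
Joint ranges: [-2.58, 2.58], [-0.38, 2.09], [-1.3, 1.39], [0.25, 2.4], [-1.5, 4.64], [0.08, 2.09], [-2.65, 2.65]. Speed limits (rad/s): [2.22, 2.22, 2.79, 2.79, 3.14, 3.14, 3.14].

### API

Orientations are given as a unit quaternion [x, y, z, w].
In Python, from station import ctrl, open_gripper, grasp, capture, job, readout gives the robot as it stands. Calls block until the motion is done:
- ctrl.move_ptp(position, orientation): joint-space move of the TCP to a pose.
- ctrl.servo_line(position, frame=None, rate=0.15): straight line of the TCP; frame=None keeps the orientation; rate is the mean speed in m/s.
- ctrl.move_joints(angles): joint-space move.
- open_gripper() and grasp(strength=None): open the fingers fully, or close them until they stop; strength is the grip in N (None keeps the last).
- ctrl.pause(seconds).
- ctrl.solve_ik(position, orientation): joint angles nearest the present ones, or None.
- capture(name): name is "scene" or "side" or "wrist"; returns a dict with "img" (384x512x3 uint8, blue, green, red), "vertical_fov" (degrees; the focal length in pixels is half the picture's height over the tangent of half this angle, whatever the lens; pixels are square), "cx", "cy" (the principal point, pixels), "rvec" (rotation vector, rad) and "tvec" (3), from world to camera coordinates, as OpenCV has them. Camera axes: x right, y down, z forward; pixel columns grow to the right and rows downward; lengths in m; the calibration is good to about 2 mm. The wrist camera is an equidistant fisheye: a pixel r from the principal point sees the ray r / f radians off the axis. A picture is of the moment at which its call begins. There is no depth.
A pose or a line that the arm cannot do raises ctrl.MotionError and nothing moves.
- job.hand_in(): hands the job in, once; it reports no verdict.
Readings, each from a call of its own:
- readout.get_time(): time.
- readout.get_joint_positions(): joint angles.
- readout.get_joint_vel(): joint speeds.
- readout.get_joint_torque(): joint torques, N m.
- readout.get_tool_pos(): TCP position.
- readout.get_eef_rot(): TCP orientation.
- readout.get_contact_force(): force on the tool from outside, world axes, zero at the start.
- readout.get_ft_torque(): the same for the moment, N m.
- readout.get_gripper_width(): finger opening in m.
Only numpy, scipy, OpenCV 4.12 (cv2) and the standard library are available. Lean on these libraries where they do the work, as an engineer would, in place of code of your own. Each camera call takes 0.05 s, during which the arm holds its last target.

### The job

The three fired pots are standing on one another's plaster slabs: put each on the slab of its own outline, upright and in the middle - the round beaker on the round slab, the square pot on the square slab, and the long dish on the long slab, lying along it. Park one pot on the empty banding wheel (the raised green turntable) while you change them over, and leave the wheel empty at the end. Set the pots down rather than dropping them, and leave the mug, the spray bottle and the tool jar where they are.

Things in the scene. Friction and masses are not known exactly. Their poses are not given: they have to be found in the camera images.
- beaker_mid (a point): Round beaker of biscuit-fired brown clay, hollow, open at the top: 60 mm across, 70 mm tall, narrowing to a 54 mm foot in the lowest 10 mm, wall 5 mm, about 0.25 kg. The point is its centre, half-way up (35 mm above its foot); z up. It starts on the square slab
- square_pot_mid (a point): Square open pot of the same brown clay: 58 by 58 mm, 66 mm tall, on an inset foot 50 by 50 mm and 6 mm high, wall 6 mm, about 0.3 kg. The point is its centre, half-way up (33 mm above its foot); x and y along its sides, z up. It starts on the long slab
- long_dish_mid (a point): Long narrow open dish of the same brown clay: 115 mm long (its x), 50 mm wide (its y), 56 mm tall, on an inset foot 100 by 42 mm and 5 mm high, wall 6 mm, about 0.32 kg. The point is its centre, half-way up (28 mm above its foot); z up; both ends are alike. It starts on the round slab
- round_slab_top (a point): Round off-white plaster slab, 130 mm across. Fixed to the bench, 16 mm thick; the point is the centre of its upper face (16 mm above the bench), z up
- square_slab_top (a point): Square off-white plaster slab, 120 by 120 mm. Fixed to the bench, 16 mm thick; the point is the centre of its upper face (16 mm above the bench), z up, x and y along its sides
- long_slab_top (a point): Long off-white plaster slab, 165 mm (its x) by 85 mm (its y). Fixed to the bench, 16 mm thick; the point is the centre of its upper face (16 mm above the bench), z up; both ends are alike
- wheel_top (a point): Banding wheel: a dark green metal turntable, locked so that it does not turn, fixed to the bench, empty at the start. Its flat round head is 160 mm across; the point is the centre of the head's upper face, 66 mm above the bench; z up
- mug: Dark grey stoneware mug, 80 mm across and 85 mm tall, with a handle on its y side; the origin is the centre of its underside. Not to be disturbed
- sprayer: Grey spray bottle with a black trigger head, 76 mm across and 190 mm tall; the origin is the centre of its underside. Not to be disturbed
- tool_jar: Pale jar, 76 mm across and 90 mm tall, with wooden tools standing up to about 180 mm; the origin is the centre of its underside. Not to be disturbed
There are look-alikes about, which are no part of the job. Leave any yellow look-alike of the part that bears square_slab_top alone. Leave any pink look-alike of the part that bears square_pot_mid alone.

How it is judged:
On the way:
1. one of the pots stands on the banding wheel (within 50 mm of its centre), upright and let go (((horizontal distance between beaker_mid and wheel_top below 0.05 m and z of beaker_mid in the frame of wheel_top between 0.029 and 0.041 m and angle between beaker_mid's own z axis and vertical below 0.1 rad and linear speed of beaker below 0.02 m/s and contact force between the fingers and beaker below 0.1 N) or (horizontal distance between square_pot_mid and wheel_top below 0.05 m and z of square_pot_mid in the frame of wheel_top between 0.027 and 0.039 m and angle between square_pot_mid's own z axis and vertical below 0.1 rad and linear speed of square_pot below 0.02 m/s and contact force between the fingers and square_pot below 0.1 N) or (horizontal distance between long_dish_mid and wheel_top below 0.05 m and z of long_dish_mid in the frame of wheel_top between 0.022 and 0.034 m and angle between long_dish_mid's own z axis and vertical below 0.1 rad and linear speed of long_dish below 0.02 m/s and contact force between the fingers and long_dish below 0.1 N))), for 0.2 s.
At the end, for the whole second after the job is handed in: Beaker on the round slab, square pot on the square slab, long dish on the long slab: each within 15 mm of its middle, standing on it (height within 6 mm), upright within 0.1 rad, let go and at rest; the dish along the long slab within 0.26 rad, either way round (horizontal distance between beaker_mid and round_slab_top below 0.015 m and z of beaker_mid in the frame of round_slab_top between 0.029 and 0.041 m and angle between each of beaker_mid, square_pot_mid, long_dish_mid's own z axis and vertical below 0.1 rad and linear speed of each of beaker, square_pot, long_dish below 0.02 m/s and contact force between the fingers and beaker below 0.1 N and horizontal distance between square_pot_mid and square_slab_top below 0.015 m and z of square_pot_mid in the frame of square_slab_top between 0.027 and 0.039 m and contact force between the fingers and square_pot below 0.1 N and horizontal distance between long_dish_mid and long_slab_top below 0.015 m and z of long_dish_mid in the frame of long_slab_top between 0.022 and 0.034 m and contact force between the fingers and long_dish below 0.1 N and angle between the x axis of long_dish_mid and the x axis of long_slab_top, either way round below 0.26 rad); the robot touches nothing.
It fails at once if the mug is pushed more than 30 mm from its place or tipped over (distance of mug from where it was at the start of the episode above 0.03 m or angle between mug's own z axis and vertical above 0.5 rad).
It fails at once if the spray bottle is pushed more than 30 mm from its place or tipped over (distance of sprayer from where it was at the start of the episode above 0.03 m or angle between sprayer's own z axis and vertical above 0.5 rad).
It fails at once if the tool jar is pushed more than 30 mm from its place or tipped over (distance of tool_jar from where it was at the start of the episode above 0.03 m or angle between tool_jar's own z axis and vertical above 0.5 rad).
It fails at once if a pot is dropped or knocked (moves faster than 0.6 m/s while not held: a fall of about 18 mm) ((linear speed of beaker above 0.6 m/s and contact force between the fingers and beaker below 0.1 N) or (linear speed of square_pot above 0.6 m/s and contact force between the fingers and square_pot below 0.1 N) or (linear speed of long_dish above 0.6 m/s and contact force between the fingers and long_dish below 0.1 N)).
It also fails if it takes over 112 s, if anything falls off the work surface, if the arm or the gripper's body presses on something with over 40 N, if the wrist force passes 120 N, or if a joint passes its speed limit or range.

## Working session

There is one attempt and no reset: what is moved stays moved. The work goes in short steps, each a Python script; the robot and the scene stay as the last script left them, time stands still between calls to the robot, and variables do not carry over. Pictures are saved under pics/ and viewed, and the job is handed in when it is done.

```bash
ls; mkdir -p pics; python3 - <<'E'
from station import ctrl, capture, readout
import cv2
print(readout.get_time(), readout.get_tool_pos(), readout.get_eef_rot())
for n in ["scene","side","wrist"]:
    c=capture(n); cv2.imwrite(f"pics/{n}0.png",c["img"])
    print(n,{k:v for k,v in c.items() if k!="img"})
E
```

```text
pics
0.0 [ 0.16177454 -0.62908212  0.23041513] [ 9.92086849e-01  1.25550902e-01 -1.74556799e-04 -7.89711998e-04]
scene {'vertical_fov': 54.899996680630565, 'cx': 260.37782987363147, 'cy': 194.09720511288901, 'rvec': array([ 0.9754642 ,  2.5963652 , -0.88036302]), 'tvec': array([ 0.44958113, -0.26541089,  1.30269886])}
side {'vertical_fov': 42.85389314973288, 'cx': 258.8011272530804, 'cy': 193.36971638996914, 'rvec': array([ 2.11074576, -0.20383947,  0.13838853]), 'tvec': array([-0.60743373,  0.09632766,  1.34919994])}
wrist {'vertical_fov': 65.70646984690485, 'cx': 255.6563640389057, 'cy': 187.4862636002731, 'rvec': array([-2.28817023,  1.77515283,  0.26690311]), 'tvec': array([-0.64927037, -0.03716275,  0.38023692])}
```

View pics/scene0.png

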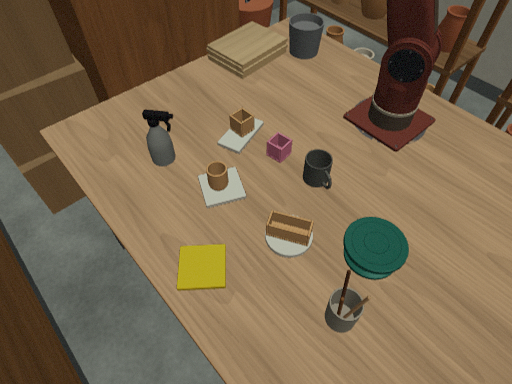

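View pics/side0.png

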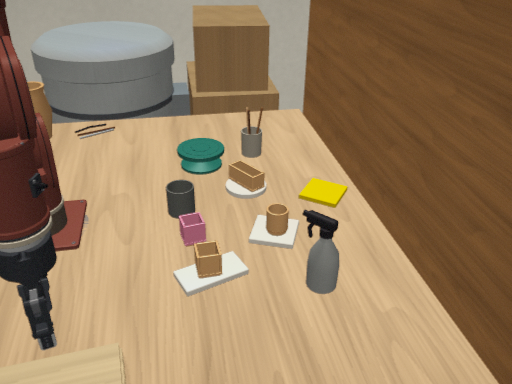

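View pics/wrist0.png

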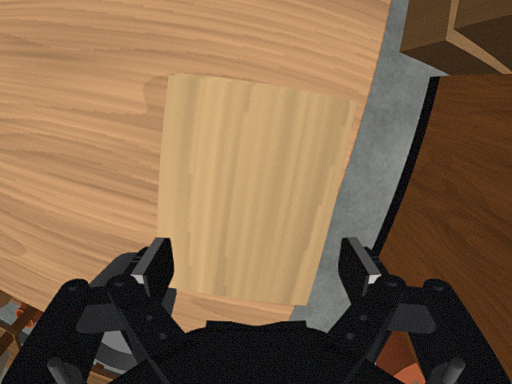

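```bash
cat > lib.py <<'E'
import cv2, numpy as np
from station import ctrl, open_gripper, grasp, capture, job, readout
def cam(c):
    R=cv2.Rodrigues(np.array(c["rvec"]))[0]; t=np.array(c["tvec"])
    f=c["img"].shape[0]/2/np.tan(np.radians(c["vertical_fov"])/2)
    return R,t,f
def cast(c,uv,z,fish=False):
    R,t,f=cam(c); uv=np.atleast_2d(np.array(uv,float))
    d=(uv-[c["cx"],c["cy"]])/f
    if fish:
        r=np.linalg.norm(d,axis=1,keepdims=True)+1e-12
        ray=np.hstack([d/r*np.sin(r),np.cos(r)])
    else: ray=np.hstack([d,np.ones((len(d),1))])
    o=-R.T@t; w=ray@R
    s=(z-o[2])/w[:,2:3]
    return (o+s*w)[:,:2]
def masks(img):
    hsv=cv2.cvtColor(img,cv2.COLOR_BGR2HSV)
    return hsv
def comps(m,amin=60):
    m=cv2.morphologyEx(m.astype(np.uint8)*255,cv2.MORPH_OPEN,np.ones((2,2)))
    cs,_=cv2.findContours(m,cv2.RETR_EXTERNAL,cv2.CHAIN_APPROX_NONE)
    return sorted([c for c in cs if cv2.contourArea(c)>amin],key=cv2.contourArea,reverse=True)
E
python3 - <<'E'
from lib import *
for n in ["scene","side"]:
    c=capture(n); h=cv2.cvtColor(c["img"],cv2.COLOR_BGR2HSV)
    H,S,V=[h[...,i].astype(int) for i in range(3)]
    print(n)
    for p in ([(242,133),(225,190),(280,247),(242,115),(210,180),(290,222),(305,230)] if n=="scene" else [(190,275),(260,238),(240,190),(277,212),(204,265)]):
        print(p,h[p[1],p[0]])
    white=(S<40)&(V>185)
    for q in comps(white):
        x=cast(c,q.reshape(-1,2),0.016).astype(np.float32)
        r=cv2.minAreaRect(x); ce,rad=cv2.minEnclosingCircle(x)
        print("W",cv2.boundingRect(q),"rect",np.round(r[0],4),np.round(r[1],4),round(r[2],1),"circ",np.round(ce,4),round(rad,4))
    g=(H>75)&(H<95)&(S>100)
    for q in comps(g,300):
        x=cast(c,q.reshape(-1,2),0.066).astype(np.float32)
        print("G",cv2.boundingRect(q),[np.round(v,4) for v in cv2.minEnclosingCircle(x)])
E
```

```text
scene
(242, 133) [ 16 132 114]
(225, 190) [ 32  21 185]
(280, 247) [ 34  22 184]
(242, 115) [ 16 147  90]
(210, 180) [ 15 144  90]
(290, 222) [ 16 141 105]
(305, 230) [ 17 122 165]
G (345, 218, 64, 62) [array([0.4899, 0.3055]), np.float64(0.0898)]
side
(190, 275) [ 38  12 234]
(260, 238) [ 32  15 232]
(240, 190) [ 23  19 232]
(277, 212) [ 16 131 150]
(204, 265) [ 16 133 149]
W (175, 253, 74, 40) rect [ 0.4454 -0.2844] [0.1635 0.0832] 19.1 circ [ 0.4452 -0.2855] 0.0887
W (250, 216, 50, 30) rect [ 0.6357 -0.1449] [0.1186 0.1177] 66.4 circ [ 0.636  -0.1442] 0.081
W (227, 181, 38, 15) rect [0.585  0.0826] [0.0638 0.1228] 53.7 circ [0.5978 0.1001] 0.0618
G (179, 139, 46, 36) [array([0.4727, 0.2375]), np.float64(0.1266)]
```

```bash
python3 - <<'E'
from lib import *
c=capture("scene"); h=cv2.cvtColor(c["img"],cv2.COLOR_BGR2HSV)
H,S,V=[h[...,i].astype(int) for i in range(3)]
white=(S<50)&(V>150); white[:100]=0
for q in comps(white):
    x=cast(c,q.reshape(-1,2),0.016).astype(np.float32)
    r=cv2.minAreaRect(x); ce,rad=cv2.minEnclosingCircle(x)
    print("W",cv2.boundingRect(q),"rect",np.round(r[0],4),np.round(r[1],4),round(r[2],1),"circ",np.round(ce,4),round(rad,4))
for n,(u,v),z in [("mug top",(319,159),.085),("sprayer base",(163,160),0.0),("jar top",(345,300),.09),("jar tool tip",(348,272),.18),("pinkpot",(280,142),.066),("wheel",(376,242),.066),("beaker top",(218,168),.086),("sq top",(241,117),.082),("dish top",(290,221),.072)]:
    print(n,cast(c,(u,v),z).round(3))
c=capture("side")
for n,(u,v),z in [("mug top",(181,188),.085),("sprayer base",(322,285),0.0),("jar base",(252,152),.0),("tool tips",(248,108),.18),("tool tips",(262,109),.18),("pinkpot",(192,221),.066),("wheel",(201,149),.066),("beaker top",(277,210),.086),("sq top",(207,248),.082),("dish top",(247,172),.072)]:
    print("side",n,cast(c,(u,v),z).round(3))
c=capture("wrist");R,t,f=cam(c);print("wristcam",-R.T@t,R[2])
E
```

```text
W (199, 168, 48, 39) rect [ 0.6333 -0.1312] [0.1203 0.118 ] 66.5 circ [ 0.6336 -0.1322] 0.0813
W (267, 234, 47, 23) rect [0.619  0.1473] [0.0615 0.125 ] 53.3 circ [0.6034 0.1264] 0.0628
W (219, 120, 45, 32) rect [ 0.443  -0.2715] [0.1645 0.0833] 19.0 circ [ 0.4432 -0.2723] 0.0884
mug top [[0.391 0.02 ]]
sprayer base [[ 0.703 -0.351]]
jar top [[0.659 0.348]]
jar tool tip [[0.649 0.326]]
pinkpot [[ 0.415 -0.118]]
wheel [[0.475 0.297]]
beaker top [[ 0.633 -0.143]]
sq top [[ 0.443 -0.271]]
dish top [[0.597 0.114]]
side mug top [[0.396 0.006]]
side sprayer base [[ 0.7   -0.363]]
side jar base [[0.669 0.363]]
side tool tips [[0.649 0.337]]
side tool tips [[0.694 0.321]]
side pinkpot [[ 0.413 -0.135]]
side wheel [[0.48  0.284]]
side beaker top [[ 0.636 -0.153]]
side sq top [[ 0.437 -0.277]]
side dish top [[0.601 0.09 ]]
wristcam [ 0.23468566 -0.61076342  0.37421491] [-0.28324988 -0.07234493 -0.95631361]
```

```bash
cat >> lib.py <<'E'
def Q(yaw): return [np.cos(yaw/2),np.sin(yaw/2),0.,0.]
def proj(c,p):
    R,t,f=cam(c); q=R@np.array(p,float)+t; return (q[:2]/q[2]*f+[c["cx"],c["cy"]]).round(1)
E
python3 - <<'E'
from lib import *
for n in ["scene","side"]:
    c=capture(n); print(n,"tcp",proj(c,readout.get_tool_pos()),"base",proj(c,[0,0,0]))
for x,y,z in [(0.47,-0.12,.38),(.47,.1,.38),(.6,-.15,.3),(.445,-.28,.3),(.48,.29,.3)]:
    for yaw in [-1.57,-.8,0,.8,1.57]:
        s=ctrl.solve_ik([x,y,z],Q(yaw)); print(x,y,z,yaw,None if s is None else np.round(s,2))
E
```

```text
scene tcp [236.6   1.6] base [387.9 118.8]
side tcp [ 46.1 331.4] base [ 38.5 228.3]
0.47 -0.12 0.38 -1.57 None
0.47 -0.12 0.38 -0.8 [ 0.67 -0.02 -0.49  1.57 -0.01  1.59 -2.2 ]
0.47 -0.12 0.38 0 [ 0.65 -0.02 -0.48  1.57 -0.01  1.59 -1.4 ]
0.47 -0.12 0.38 0.8 [ 0.69 -0.02 -0.51  1.57 -0.01  1.59 -0.6 ]
0.47 -0.12 0.38 1.57 [ 0.74 -0.02 -0.57  1.57 -0.01  1.59  0.17]
0.47 0.1 0.38 -1.57 None
0.47 0.1 0.38 -0.8 [ 0.85 -0.02 -1.11  1.56 -0.01  1.59 -2.63]
0.47 0.1 0.38 0 [ 0.84 -0.02 -1.1   1.56 -0.01  1.59 -1.83]
0.47 0.1 0.38 0.8 [ 0.82 -0.02 -1.09  1.56 -0.01  1.59 -1.03]
0.47 0.1 0.38 1.57 [-0.03 -0.04 -0.26  1.59 -0.01  1.59 -0.29]
0.6 -0.15 0.3 -1.57 [-0.7   0.44  1.22  1.48 -0.42  1.51 -2.62]
0.6 -0.15 0.3 -0.8 [ 0.48  0.27 -0.39  1.42  0.1   1.47 -2.27]
0.6 -0.15 0.3 0 [ 0.52  0.28 -0.44  1.42  0.12  1.47 -1.49]
0.6 -0.15 0.3 0.8 [ 0.55  0.28 -0.48  1.42  0.13  1.47 -0.69]
0.6 -0.15 0.3 1.57 [ 0.63  0.3  -0.58  1.41  0.16  1.48  0.05]
0.445 -0.28 0.3 -1.57 [-0.67  0.04  1.2   1.7  -0.04  1.43 -2.6 ]
0.445 -0.28 0.3 -0.8 [ 0.68  0.06 -0.21  1.65  0.01  1.43 -1.91]
0.445 -0.28 0.3 0 [ 0.69  0.06 -0.23  1.65  0.01  1.43 -1.11]
0.445 -0.28 0.3 0.8 [ 0.77  0.07 -0.3   1.64  0.02  1.43 -0.31]
0.445 -0.28 0.3 1.57 [ 0.86  0.07 -0.4   1.64  0.03  1.43  0.45]
0.48 0.29 0.3 -1.57 [ 0.29  0.28 -1.1   1.54  0.25  1.48  2.33]
0.48 0.29 0.3 -0.8 None
0.48 0.29 0.3 0 [-0.83  0.12  0.23  1.59 -0.03  1.43 -2.17]
0.48 0.29 0.3 0.8 [ 0.3   0.28 -1.12  1.54  0.26  1.48 -1.59]
0.48 0.29 0.3 1.57 [ 0.16  0.23 -0.92  1.54  0.18  1.46 -0.76]
```

```bash
python3 - <<'E'
from lib import *
for i,p in enumerate([(.53,-.24,.36),(.54,.12,.36)]):
    ctrl.move_ptp(p,Q(1.57)); c=capture("wrist"); cv2.imwrite(f"pics/w{i+1}.png",c["img"])
    np.save(f"w{i+1}.npy",c,allow_pickle=True)
    h=cv2.cvtColor(c["img"],cv2.COLOR_BGR2HSV); H,S,V=[h[...,i].astype(int) for i in range(3)]
    for q in comps((S<50)&(V>150),200):
        x=cast(c,q.reshape(-1,2),0.016,True).astype(np.float32)
        r=cv2.minAreaRect(x); ce,rad=cv2.minEnclosingCircle(x)
        print("W",cv2.boundingRect(q),"rect",np.round(r[0],4),np.round(r[1],4),round(r[2],1),"circ",np.round(ce,4),round(rad,4))
    for n in ["scene","side"]:
        d=capture(n); cv2.imwrite(f"pics/{n}{i+1}.png",d["img"])
        print(n,"tcp",proj(d,readout.get_tool_pos()))
print(readout.get_time())
E
```

```text
W (274, 39, 90, 92) rect [ 0.6347 -0.1404] [0.1185 0.1189] 66.7 circ [ 0.6349 -0.1408] 0.0814
W (156, 129, 103, 75) rect [ 0.4444 -0.2807] [0.1631 0.084 ] 19.3 circ [ 0.4444 -0.2801] 0.0901
scene tcp [217.5  51.2]
side tcp [243.  130.8]
W (253, 109, 76, 76) rect [0.5986 0.1167] [0.1277 0.1209] 33.5 circ [0.6008 0.1137] 0.0646
W (266, 243, 73, 56) rect [ 0.635 -0.14 ] [0.1199 0.1192] 66.5 circ [ 0.6302 -0.1369] 0.0776
W (177, 307, 73, 26) rect [ 0.4422 -0.2585] [0.1592 0.0545] 13.3 circ [ 0.4444 -0.268 ] 0.081
scene tcp [321.4 128.3]
side tcp [224.3  78. ]
4.1333
```

View pics/w1.png

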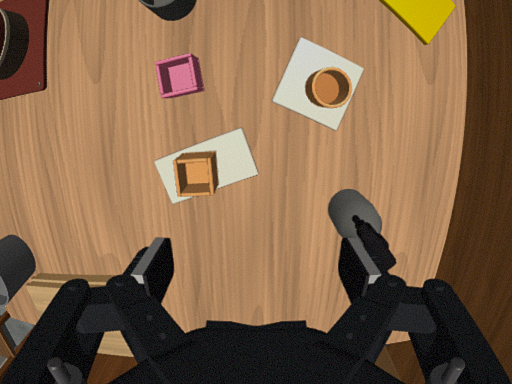

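View pics/w2.png

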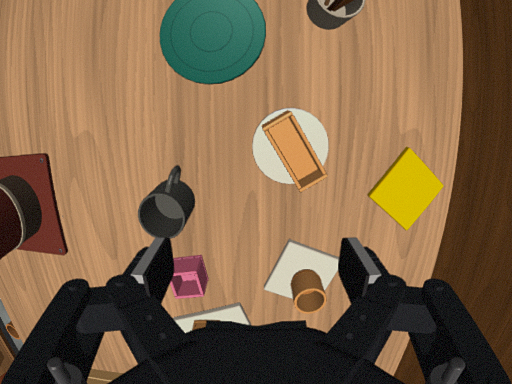

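View pics/scene2.png

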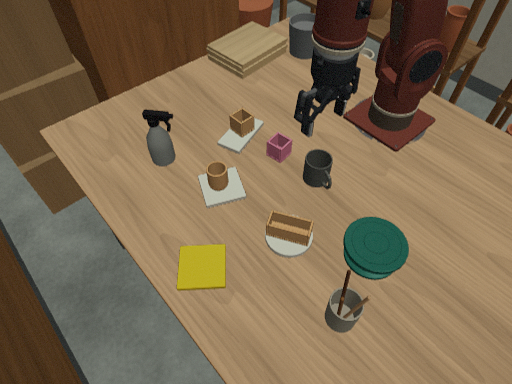

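View pics/side2.png

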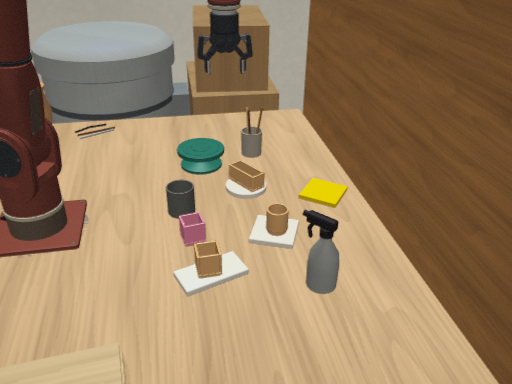

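```bash
python3 - <<'E'
import cv2,numpy as np
a=cv2.imread("pics/w1.png");b=cv2.imread("pics/w2.png")
A=cv2.resize(a[145:205,165:225],None,fx=6,fy=6,interpolation=cv2.INTER_CUBIC)
B=cv2.resize(a[60:120,300:360],None,fx=6,fy=6,interpolation=cv2.INTER_CUBIC)
C=cv2.resize(b[100:200,245:345],None,fx=3.6,fy=3.6,interpolation=cv2.INTER_CUBIC)
D=np.zeros_like(A)
cv2.imwrite("pics/crops.png",cv2.resize(np.vstack([np.hstack([A,B]),np.hstack([C,D])]),None,fx=.83,fy=.83))
E
```

```text
(no output)
```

View pics/crops.png

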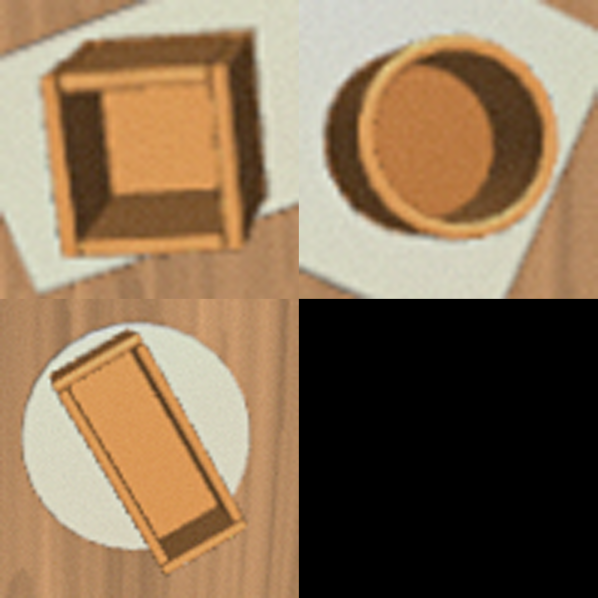

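```bash
python3 - <<'E'
from lib import *
w1=np.load("w1.npy",allow_pickle=True).item();w2=np.load("w2.npy",allow_pickle=True).item()
k=6*.83;k2=3.6*.83
def rect(n,c,px,z):
    x=cast(c,px,z,True); r=cv2.minAreaRect(x.astype(np.float32)); print(n,x.mean(0).round(4)," sides",[round(float(np.linalg.norm(x[i]-x[i-1])),4) for i in range(4)],"angles",[round(float(np.degrees(np.arctan2(*(x[i]-x[i-1])[::-1])))%180,1) for i in range(4)])
rect("sq",w1,np.array([(43,77),(220,65),(244,243),(65,255)])/k+[165,145]-.4,.082)
rect("dish",w2,np.array([(53,89),(142,46),(245,225),(167,273)])/k2+[245,100]-.4,.072)
rect("beaker",w1,np.array([(457,37),(557,138),(457,240),(358,138)])/k+[300-60,60]-.4-[0,0],.086)
x=cast(w1,np.array([(331.4,87.3)]),.086,True);print(x)
def slab_angle(c,n):
    h=cv2.cvtColor(c["img"],cv2.COLOR_BGR2HSV)
# wheel
h=cv2.cvtColor(w2["img"],cv2.COLOR_BGR2HSV);m=(h[...,0]>75)&(h[...,0]<95)&(h[...,1]>100)
q=comps(m,500)[0]; x=cast(w2,q.reshape(-1,2),.066,True).astype(np.float32);print("wheel",cv2.minEnclosingCircle(x),cv2.boundingRect(q))
for n,c,uv,z in [("mug",w2,(167,211),.085),("mug handle",w2,(176,170),.05),("jar",w2,(336,8),.09),("pink",w1,(178,75),.066),("sprayer",w1,(350,205),.06),("spr tip",w1,(392,263),.18)]:
    print(n,cast(c,uv,z,True).round(3))
E
```

```text
sq [ 0.4364 -0.279 ]  sides [0.0558, 0.054, 0.0548, 0.0563] angles [92.6, 2.8, 95.0, 3.8]
dish [0.601  0.1136]  sides [0.1107, 0.0481, 0.1053, 0.0471] angles [122.0, 26.3, 121.7, 32.8]
beaker [ 0.6369 -0.1477]  sides [0.0417, 0.0408, 0.0428, 0.0405] angles [47.0, 137.7, 46.6, 136.2]
[[ 0.63652268 -0.14781178]]
wheel ((0.4782560169696808, 0.2947966456413269), 0.07902833819389343) (161, 0, 105, 85)
mug [[0.403 0.027]]
mug handle [[0.413 0.084]]
jar [[0.655 0.329]]
pink [[ 0.416 -0.127]]
sprayer [[ 0.684 -0.333]]
spr tip [[ 0.716 -0.375]]
```

```bash
cat >> lib.py <<'E'
def go(x,y,z,yaw): ctrl.move_ptp([x,y,z],Q(yaw))
def pick(x,y,yaw,z,up=.22,N=50):
    open_gripper(); go(x,y,.16,yaw); ctrl.servo_line([x,y,z],rate=.12)
    print("pre F",readout.get_contact_force().round(1) if hasattr(readout.get_contact_force(),'round') else readout.get_contact_force())
    grasp(N); ctrl.pause(.2); print("width",readout.get_gripper_width())
    ctrl.servo_line([x,y,z+.04],rate=.08); print("width",readout.get_gripper_width(),np.round(readout.get_contact_force(),1))
    ctrl.servo_line([x,y,up],rate=.2)
def place(x,y,yaw,z,up=.22):
    go(x,y,up,yaw); ctrl.servo_line([x,y,z+.02],rate=.2)
    ctrl.servo_line([x,y,z],rate=.04); print("down",np.round(readout.get_contact_force(),1),readout.get_gripper_width())
    open_gripper(); ctrl.pause(.2)
    ctrl.servo_line([x,y,z+.12],rate=.15); print("t",readout.get_time(),readout.get_gripper_width())
E
python3 - <<'E'
from lib import *
pick(.6367,-.1475,1.57,.036)
c=capture("wrist");cv2.imwrite("pics/w3.png",c["img"])
place(.478,.295,1.57,.087)
c=capture("wrist");cv2.imwrite("pics/w4.png",c["img"]);np.save("w4.npy",c,allow_pickle=True)
E
```

```text
pre F [ 0.  -0.1  0.5]
width 0.058365261885179945
width 0.058578504165568 [-0.3  0.4 -3.9]
down [-2.  -2.8  1.8] 0.05835642158668159
t 13.6 0.08542999579903232
```

View pics/w3.png

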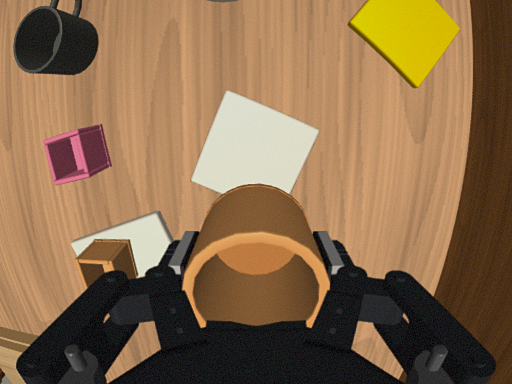

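View pics/w4.png

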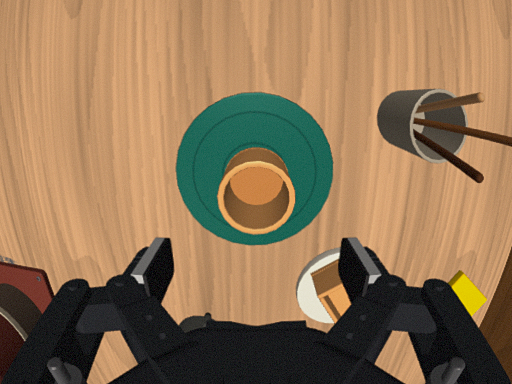

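```bash
python3 - <<'E'
from lib import *
w4=np.load("w4.npy",allow_pickle=True).item()
h=cv2.cvtColor(w4["img"],cv2.COLOR_BGR2HSV)
r=cast(w4,[(257,161),(295,197),(257,235),(218,197)],.136,True);print("beaker rim",r.round(4),r.mean(0))
q=comps((h[...,0]>75)&(h[...,0]<95)&(h[...,1]>100),500)[0];print("wheel",cv2.minEnclosingCircle(cast(w4,q.reshape(-1,2),.066,True).astype(np.float32)))
pick(.4364,-.279,np.radians(93.5),.036)
c=capture("wrist");cv2.imwrite("pics/w5.png",c["img"])
place(.635,-.140,np.radians(93.5),.037)
c=capture("wrist");cv2.imwrite("pics/w6.png",c["img"]);np.save("w6.npy",c,allow_pickle=True)
h=cv2.cvtColor(c["img"],cv2.COLOR_BGR2HSV)
for q in comps((h[...,1]<50)&(h[...,2]>150),300):
    x=cast(c,q.reshape(-1,2),0.016,True).astype(np.float32);print(cv2.boundingRect(q),cv2.minAreaRect(x))
E
```

```text
beaker rim [[0.4791 0.3243]
 [0.508  0.2964]
 [0.4791 0.2645]
 [0.4494 0.2965]] [0.47888853 0.29540934]
wheel ((0.4773421883583069, 0.2962000370025635), 0.07878881692886353)
pre F [ 0.9  0.3 -0.4]
width 0.05741821353958391
width 0.057883369567227415 [ 0.1  0.7 -2.7]
down [-0.6 -0.   0.1] 0.056949326925528544
t 23.3917 0.08537654217746553
(180, 95, 155, 127) ((0.634384036064148, -0.1392238289117813), (0.11846397072076797, 0.11872364580631256), 66.75703430175781)
(45, 234, 100, 54) ((0.4401968717575073, -0.26817944645881653), (0.16299979388713837, 0.059186823666095734), 19.34296417236328)
```

View pics/w5.png

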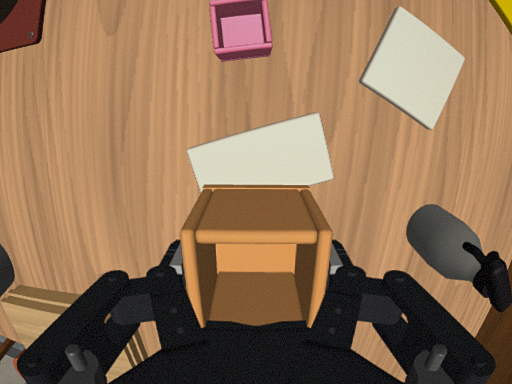

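View pics/w6.png

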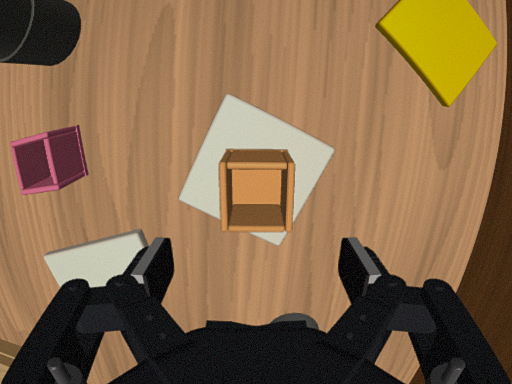

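```bash
python3 - <<'E'
from lib import *
w=np.load("w6.npy",allow_pickle=True).item()
r=cast(w,[(219,164),(294,165),(293,231),(219,231)],.082,True);print("sq rim",r.round(4).tolist(),r.mean(0))
pick(.601,.1136,np.radians(121.9),.031)
c=capture("wrist");cv2.imwrite("pics/w7.png",c["img"])
q=np.array(readout.get_joint_positions());print(q.round(2))
for a in (19.3,199.3):
    s=ctrl.solve_ik([.4444,-.2807,.22],Q(np.radians(a)));print(a,None if s is None else np.round(s,2))
E
```

```text
sq rim [[0.6057, -0.115], [0.662, -0.1124], [0.6667, -0.1667], [0.6069, -0.1703]] [ 0.6352915  -0.14111428]
pre F [-0.3  0.2 -0.6]
width 0.049568388744568675
width 0.04941470011286237 [ 0.   0.1 -5. ]
[ 0.5   0.43 -1.    1.54  0.36  1.37  0.03]
19.3 [ 1.23  0.16 -0.82  1.75  0.12  1.28 -0.85]
199.3 [ 1.54  0.28 -1.22  1.74  0.27  1.32  2.17]
```

View pics/w7.png

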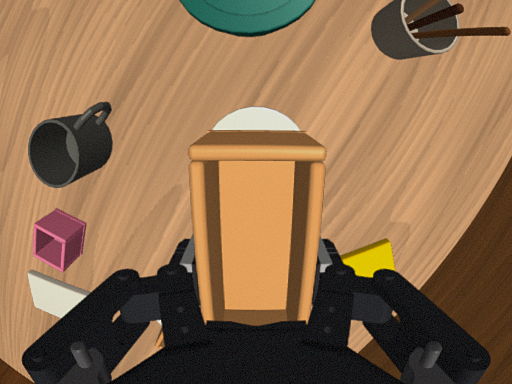

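```bash
python3 - <<'E'
from lib import *
place(.4444,-.2807,np.radians(19.3),.032)
c=capture("wrist");cv2.imwrite("pics/w8.png",c["img"]);np.save("w8.npy",c,allow_pickle=True)
go(.5,.2,.24,1.57)
pick(.4785,.2955,1.57,.086)
c=capture("wrist");cv2.imwrite("pics/w9.png",c["img"])
h=cv2.cvtColor(c["img"],cv2.COLOR_BGR2HSV)
for q in comps((h[...,1]<50)&(h[...,2]>150),300):
    x=cast(c,q.reshape(-1,2),0.016,True).astype(np.float32);print(cv2.boundingRect(q),cv2.minEnclosingCircle(x))
E
```

```text
down [ 1.1  0.5 -3. ] 0.04936752085983519
t 32.9083 0.08575860160981462
pre F [0.1 0.5 0.8]
width 0.05838242526689493
width 0.05820581171327764 [ 0.2  0.2 -3.1]
(345, 244, 36, 36) ((0.6317116022109985, 0.15171244740486145), 0.045391377061605453)
```

View pics/w8.png

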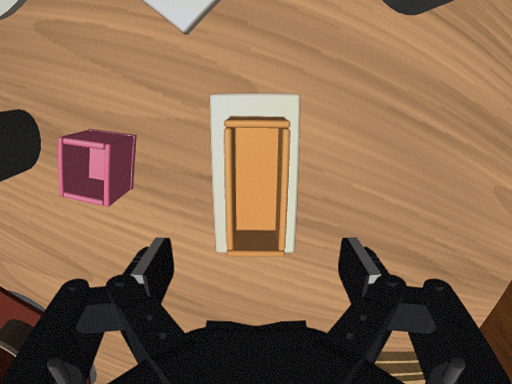

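View pics/w9.png

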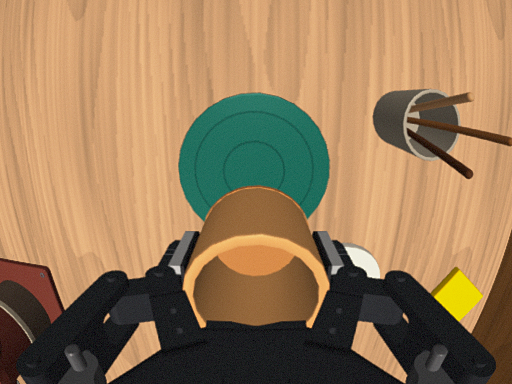

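```bash
python3 - <<'E'
from lib import *
place(.6008,.1137,1.57,.036)
c=capture("wrist");cv2.imwrite("pics/w10.png",c["img"]);np.save("w10.npy",c,allow_pickle=True)
go(.52,-.07,.4,1.57)
c=capture("wrist");cv2.imwrite("pics/w11.png",c["img"])
for n in ("scene","side"):
    cv2.imwrite(f"pics/{n}9.png",capture(n)["img"])
for n,c in [("w8",np.load("w8.npy",allow_pickle=True).item()),("w10",np.load("w10.npy",allow_pickle=True).item())]:
    h=cv2.cvtColor(c["img"],cv2.COLOR_BGR2HSV)
    for q in comps((h[...,1]<50)&(h[...,2]>150),1000):
        x=cast(c,q.reshape(-1,2),0.016,True).astype(np.float32);print(n,cv2.boundingRect(q),cv2.minEnclosingCircle(x),cv2.minAreaRect(x))
    if n=="w8":
        r=cast(c,[(225,120),(290,120),(285,256),(229,256)],.072,True);print("dish",r.round(4).tolist(),r.mean(0))
E
```

```text
down [-7.3 -3.2 13.9] 0.05851909614354938
t 42.2333 0.08536769492737112
w8 (211, 95, 90, 159) ((0.4422107934951782, -0.2807500660419464), 0.09034911543130875) ((0.4419505298137665, -0.28098228573799133), (0.16325338184833527, 0.08361832797527313), 19.35124397277832)
w8 (144, 0, 71, 33) ((0.5857923626899719, -0.1528024524450302), 0.03525736927986145) ((0.56984543800354, -0.15642857551574707), (0.033754196017980576, 0.07030694931745529), 12.810388565063477)
dish [[0.4927, -0.2392], [0.5087, -0.2849], [0.4007, -0.3223], [0.3848, -0.2768]] [ 0.4467221  -0.28080571]
w10 (191, 110, 129, 120) ((0.6001930236816406, 0.11420072615146637), 0.06426238268613815) ((0.5997891426086426, 0.1181410551071167), (0.12742523849010468, 0.11974634975194931), 4.192155361175537)
```

View pics/w10.png

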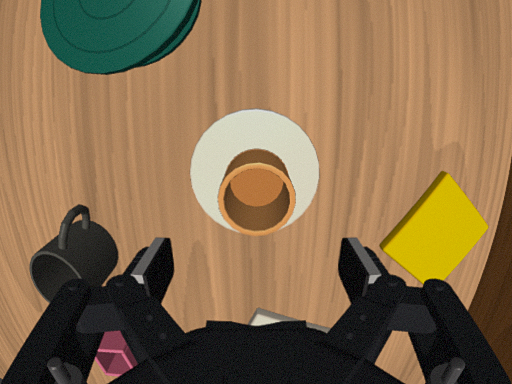

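View pics/side9.png

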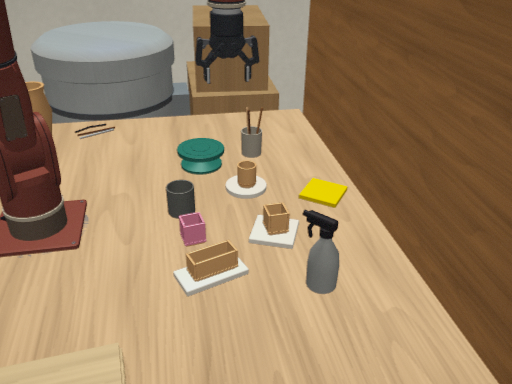

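View pics/w11.png

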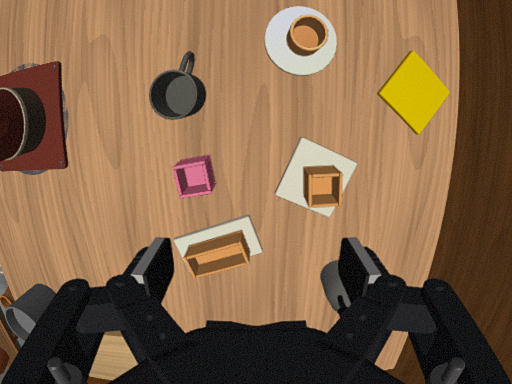

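```bash
python3 - <<'E'
import cv2
b=cv2.imread("pics/side9.png")
cv2.imwrite("pics/sidecrop.png",cv2.resize(b[150:295,170:310],None,fx=4,fy=4,interpolation=cv2.INTER_CUBIC))
E
```

```text
(no output)
```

View pics/sidecrop.png

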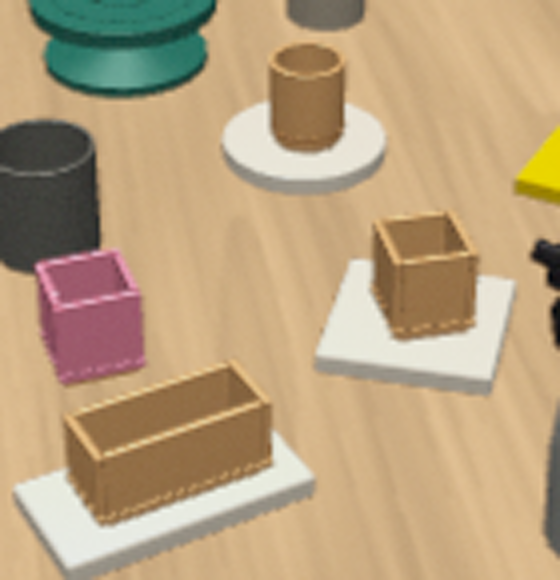

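```bash
python3 - <<'E'
from lib import *
c=capture("side")
f=lambda p,z: cast(c,np.array(p)/4+[170,150]-.4,z).mean(0).round(4)
print("sq",f([(374,225),(445,213),(475,258),(397,268)],.082))
print("dish",f([(66,420),(237,366),(270,405),(100,456)],.072))
print("beaker",f([(270,62),(345,62),(307,44),(307,81)],.086))
print("round slab",f([(223,142),(386,142)],.016))
h=cv2.cvtColor(c["img"],cv2.COLOR_BGR2HSV)
for q in comps((h[...,1]<40)&(h[...,2]>185)):
    x=cast(c,q.reshape(-1,2),.016).astype(np.float32);print(cv2.minAreaRect(x),cv2.minEnclosingCircle(x))
E
```

```text
sq [ 0.6337 -0.145 ]
dish [ 0.448  -0.2829]
beaker [0.602  0.1083]
round slab [0.5999 0.1067]
((0.6358151435852051, -0.1450650990009308), (0.11842243373394012, 0.11784281581640244), 66.67884826660156) ((0.6359941363334656, -0.14420047402381897), 0.0810016393661499)
((0.44588810205459595, -0.28518205881118774), (0.16313067078590393, 0.08204802870750427), 18.575347900390625) ((0.4451014995574951, -0.2858774662017822), 0.08830046653747559)
((0.6017122268676758, 0.10240649431943893), (0.11136602610349655, 0.12347571551799774), 80.15928649902344) ((0.6026213765144348, 0.10766400396823883), 0.06401717662811279)
```

All three pots measure within 5 mm of their slab centres in both the wrist and side views. The gripper is open, clear of everything and up high, so I'm handing the job in.

```bash
python3 - <<'E'
from station import job, readout
job.hand_in(); print(readout.get_time())
E
```

```text
the job is handed in; nothing more can be done
the job is handed in; nothing more can be done
```

All three pots are on their own slabs and the job is handed in. I last read the clock at 42.2 s, just after the final placement. Only a short move and a few pictures came after that, well under the 112 s limit.

I parked the beaker on the wheel, moved the square pot to the square slab and the dish along the long slab, then moved the beaker to the round slab. The wheel is empty.

**Last checks:**
- **Position:** the square pot is about 2 mm from its slab's centre, the dish 3–5 mm and the beaker under 3 mm. The square pot and dish were measured in both the wrist and side views. The beaker was measured only in the side view.
- **Dish direction:** it lies within a degree or two of the slab's long axis.
- **Standing and let go:** all three look upright in the pictures, and the gripper is open well above everything.
- **Not to be disturbed:** the mug, spray bottle, tool jar and both look-alikes show no visible movement in the side view. I did not re-measure their positions.

**What disagreed:**
- **Scene camera:** it put the slabs about 9 mm off in y from the wrist camera, and the fingertips about 15 px from where its calibration says. I did not use it for positions.
- **Side camera:** it differed from the wrist camera by 4–7 mm in absolute y, but the two agreed on where each pot sits relative to its slab.

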